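Bring the sample cup under the stirrer and latch the head down

ROBOT

A 6-joint arm with a two-finger parallel gripper is mounted at the origin on the work surface. World frame = base frame: x ahead of the robot, y to its left, z up, the work surface at z = 0. Lengths are in mm, angles in rad, forces in N, time in s.
With the tool pointing down it reaches from about 200 to 875 mm from the base axis. Payload 3.4 kg.
Tool frame: the origin (TCP) lies between the finger pads; the fingertips stand 25 mm ahead of it and the grasp point (between the pads) lies 6 mm ahead of it; z points along the fingers, y is the line along which they close (so a half turn about z gives the same grasp; the last joint's range is limited). The gripper opens to 94 mm and grips with 3 to 60 N. Pads are 16 mm wide; open, the fingers measure 119 mm over their backs; the gripper's body (75 mm by 177 mm) begins 78 mm behind the grasp point.
Start: joints at [1.128, 0.276, 1.505, -0, 1.361, -0.121], TCP at [181.875, 545.513, 230.493] pointing down, gripper open.
Joint ranges: [-2.89, 2.89], [-0.75, 2.08], [0.22, 2.7], [-1.18, 4.32], [0.11, 2.71], [-2.7, 2.7]. Speed limits (rad/s): [2.57, 2.57, 3.14, 3.14, 3.14, 3.14].

INTERFACE

Orientations are given as a rotation vector (axis times angle).
In Python, from rig import ctrl gives the robot as it stands.
- The arm moves only by the tool apply_moves, never from a script. Its argument "targets" is a list of rows, each a list of 7 numbers: the shift along the world's x, y, z in cm, then the turn, a rotation vector about the world's x, y, z in rad, then the closure in counts, from 0 (fully open) to 255 (shut). A call has exactly 10 rows; each row is the pose to reach, as a shift and turn from the pose commanded when the call began; what a row does not reach only later rows make up. A row lasts 1/8 s, in which the tool goes at most 62.5 mm and 10.7 degrees, less where a joint would pass 70% of its speed; a pose out of reach is approached as far as the arm can. A call with a gripper value outside its range is refused whole. The fingers move at their own pace and stop on an object; "grip_force" is the grip in N (left out, the last holds). Time passes only in rows, so rows that repeat a pose let the fingers close, or fill a call up. It gives the time, the measured TCP pose, the force, the opening and the grip force at its end, in the units of the state.
- ctrl.read_state(): the state, without advancing time (a new reading comes with each control period).
- ctrl.camera(name): name is "scene" or "top" or "wrist"; returns a dict with "img" (480x640x3 uint8, blue, green, red), "range_z" (480x640 float32, mm along the optical axis (not along the pixel's ray), 0 where there is no reading), "fx", "fy", "cx", "cy" (pixels), "k1" (the pictures are not rectified: a ray, as slopes to the right and down, at radius r is drawn at 1 + k1 r^2 times it, then the intrinsics apply), "world_to_cam" (4x4, takes a point from world to camera coordinates). Camera axes: x right, y down, z forward; pixel columns grow to the right and rows downward; lengths in mm; the calibration is good to about 2 mm. A picture is of the moment at which its call begins.
- ctrl.finish_job(): hands the job in; it is judged then, once.
The state is a dict: "clock": time; "q": joint angles; "qvel": joint speeds; "tau": joint torques, N m; "position": TCP position; "ee_rot": TCP orientation; "ft_force": force on the tool from outside, world axes, zero at the start; "torque": the same for the moment, N m; "finger_gap": opening from 0.0 (shut) to 1.0 (fully open); "grasp_force": force on a finger pad.
Only numpy, scipy, OpenCV 4.12 (cv2) and the standard library are available. Lean on these libraries where they do the work, as an engineer would, in place of code of your own. Each camera call takes 0.05 s, during which the arm holds its last target. There are 200 camera calls.

TASK

Turn the analyser's sample turret one position so that the tall steel cup clicks in under the raised stirrer head, then press the black lever paddle down until its detent holds it, so that the stirrer stays lowered in the cup. Leave the cup and the two dishes standing in their pockets, and leave the bottles and jar beside the machine alone.

Things in the scene. Friction and masses are not known exactly. Their poses are not given: they have to be found in the camera images.
- analyser: White bench analyser, fixed. Casing 320 mm (x) by 400 mm (y), its top 55 mm above the table; front faces -x. Origin: under it, on the table; x ahead (away from the robot at yaw 0), y to its left, z up. On its right part is the turret, on its left part a tower at the back, with a panel housing that juts forward over the lever.
- hood_edge (a point): Middle of the lower front edge of the panel housing (76 mm wide, 36 mm thick, underside 270 mm above the table, it runs back from here to the tower). It leaves no room for an upright gripper over the lever paddle: come tilted 30 to 45 degrees, fingers pointing forward and down, gripper body leaning back to the analyser's front (-x).
- turret_grip (a point): Middle of the turret's handle, on the vertical turret axis. The handle is a black bar 90 mm long (along the point's x), 16 mm thick, 34 mm high, on a post 24 mm thick; its top is 180 mm above the table. The point turns with the turret, an aluminium disc 268 mm across, top 67 mm above the table, with six round pockets (rims 6 mm high) on a 95 mm radius, 60 degrees apart.
- turret (a joint): Turret angle, rad, counter-clockwise from above positive; about 0 at the start. A sprung detent holds it at every 60 degrees (1.047 rad) and pulls it in over the last 7 degrees; leaving or entering a detent takes about 0.15 N m; between detents it turns freely and stays where it is left.
- under_head (a point): Fixed point: the pocket floor straight under the stirrer head, 95 mm to the analyser's left of the turret axis. The white head (32 mm thick) hangs on the lever's side arm; its rod tip is about 75 mm above this point when up, 38 mm when latched, so it dips into the tall cup. While it is up everything on the turret passes below it.
- tall_cup: Open steel cup, 64 mm across, 65 mm high, standing in the pocket next to the one under the head, on either side. Origin: centre of its underside, z up.
- low_dish_a: Open steel dish, 64 mm across, only 26 mm high, in another pocket. Origin: centre of its underside.
- low_dish_b: Same kind of dish, 64 mm across and 26 mm high, standing under the head at the start. Origin: centre of its underside.
- paddle_top (a point): Point to press, on the top face of the black paddle at the front end of the lever: 14 mm behind its front edge, mid-width. The paddle is 60 mm wide (y), 44 mm long and 8 mm thick; only its front 20 mm stand out from under the panel housing. The point moves down about 70 mm as the lever is pressed, from 224 mm to about 156 mm above the table.
- lever_hinge (a point): The lever's level hinge axis (along the analyser's y) in the tower, 248 mm behind the pressing point, 170 mm above the table.
- lever (a joint): Lever angle, rad: 0 is up (paddle high), growing as the paddle is pressed. It springs back up unless pressed past the detent, felt from 0.17 to 0.26 rad; held, it rests at about 0.277; the stop is at 0.31. Pressing takes 1 to 3 N at first and some 10 N into the detent, then yields; press to about 0.29.
- bottle_a: Bystander: amber bottle 72 mm across, 170 mm high. Origin: centre of its underside.
- bottle_b: Bystander: another such amber bottle. Origin: centre of its underside.
- powder_jar: Bystander: white jar 68 mm across, 90 mm high. Origin: centre of its underside.

How it is judged:
By the outcome, as a careful person would: the job done as asked, in the order asked, and still so for the second after the job is handed in, with the robot touching nothing.
It also fails if it takes over 58 s, if anything falls off the work surface, if the arm or the gripper's body presses on something with over 40 N, if the wrist force passes 120 N, or if a joint passes its speed limit or range.

## Working session

There is one attempt and no reset: what is moved stays moved. The work goes in short steps, Python scripts to look and compute and a tool call to move; the robot and the scene stay as the last step left them, time stands still between calls to the robot, and variables do not carry over. Pictures are saved under pics/ and viewed, at most 10 in all, crops included, and the job is handed in when it is done.

Besides the shell and the picture viewer there is one more tool, called after ">>>" as a command line: name --pt "numbers of a row" for each row, then --argument value for the rest. apply_moves: Moves the arm, as the interface text tells. Its arguments: {"type":"object","properties":{"targets":{"type":"array","items":{"type":"array","items":{"type":"number"}}},"grip_force":{"type":"number"}},"required":["targets"]}

```bash
ls; mkdir -p pics
cat > h.py <<'E'
import numpy as np,cv2
from rig import ctrl
def cam(n):
    c=ctrl.camera(n);return c
def ray(c,u,v):
    K=np.array([[c['fx'],0,c['cx']],[0,c['fy'],c['cy']],[0,0,1.]])
    p=cv2.undistortPoints(np.array([[[u,v]]],float),K,np.array([c['k1'],0,0,0.]))[0,0]
    T=np.array(c['world_to_cam']);R=T[:3,:3]
    return -R.T@T[:3,3],R.T@np.array([p[0],p[1],1])
def onz(c,u,v,z):
    o,d=ray(c,u,v);return o+d*(z-o[2])/d[2]
def depth(c,u,v):
    o,d=ray(c,u,v);return o+d*c['range_z'][int(v),int(u)]
E
python3 - <<'E'
from h import *
a=cam('scene');b=cam('top')
cv2.imwrite('pics/scene.png',a['img']);cv2.imwrite('pics/top.png',b['img'])
import pickle;pickle.dump((a,b),open('c0.pkl','wb'))
s=ctrl.read_state();print(s)
E
```

```text
pics
{'clock': 0.1, 'q': array([ 1.12798265e+00,  2.76505129e-01,  1.50593606e+00, -1.86034831e-05,
        1.36068639e+00, -1.21002801e-01]), 'qvel': array([-0.00120982,  0.0011684 , -0.00224905, -0.00075864, -0.00049505,
       -0.00213955]), 'tau': array([ 1.19245244e-03, -4.05455446e+01, -2.37779725e+01,  7.02330004e-02,
        2.98890495e-02, -4.91081028e-05]), 'position': array([181.68951114, 545.08252289, 229.73446775]), 'ee_rot': array([-5.03249102e-01, -3.10060742e+00,  2.32353120e-03]), 'ft_force': array([-0.73123299, -0.18130391,  1.38172452]), 'torque': array([ 0.00210519, -0.00080071, -0.03437023]), 'grasp_force': 0.0, 'finger_gap': 1.000024563338684}
```

View pics/scene.png

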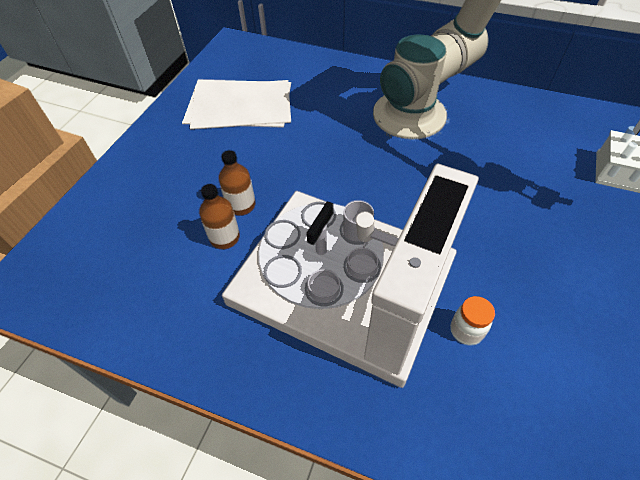

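View pics/top.png

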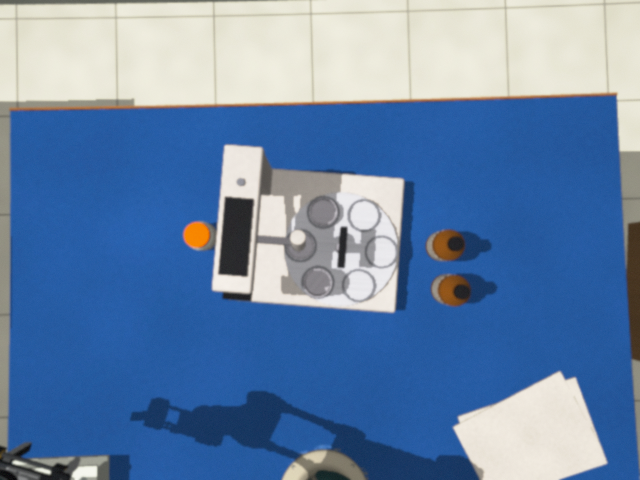

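The scene view shows the robot at the top, the turret around (320,255), the head near (365,220) and the tower on the right. In the top view the turret handle is at (342,247), the head at (298,238) and the paddle at (237,295). I'll enlarge both views to identify the tall cup.

Run:
```python
from h import *
import pickle
a,b=pickle.load(open('c0.pkl','rb'))
A=cv2.resize(a['img'][150:400,215:485],(400,370),interpolation=3)
B=cv2.resize(b['img'][130:325,190:410],(400,354),interpolation=3)
B=cv2.copyMakeBorder(B,0,16,0,0,0)
cv2.imwrite('pics/z.png',np.hstack([A,B]))
for p in [(322,211),(300,248),(318,281),(359,285),(381,252),(364,215),(342,247),(342,232),(342,262),(298,238),(240,215),(237,295)]:
    print(p,depth(b,*p).round())
# casing corners
for p in [(253,301),(395,312),(404,179)]: print(p,onz(b,*p,55).round(1))
for p in [(213,291),(250,294),(225,146),(263,148)]: print('housing',p,onz(b,*p,306).round(1), depth(b,*p).round())
```

```text
(322, 211) [674. -14.  68.]
(300, 248) [584.  35. 203.]
(318, 281) [511.  -1.  70.]
(359, 285) [499. -96.  69.]
(381, 252) [ 575. -150.   65.]
(364, 215) [ 662. -113.   67.]
(342, 247) [585. -54. 176.]
(342, 232) [617. -55. 180.]
(342, 262) [553. -54. 178.]
(298, 238) [604.  37. 235.]
(240, 215) [647. 144. 309.]
(237, 295) [491. 165. 226.]
(253, 301) [467.4 153.4  55. ]
(395, 312) [ 433.1 -179.5   55. ]
(404, 179) [ 746.9 -211.4   55. ]
housing (213, 291) [503.6 198.6 306. ] [491. 257.   2.]
housing (250, 294) [496.  128.5 306. ] [492. 139. 223.]
housing (225, 146) [781.6 171.  306. ] [781. 171. 307.]
housing (263, 148) [775.9  97.9 306. ] [843. 128.  -6.]
```

View pics/z.png

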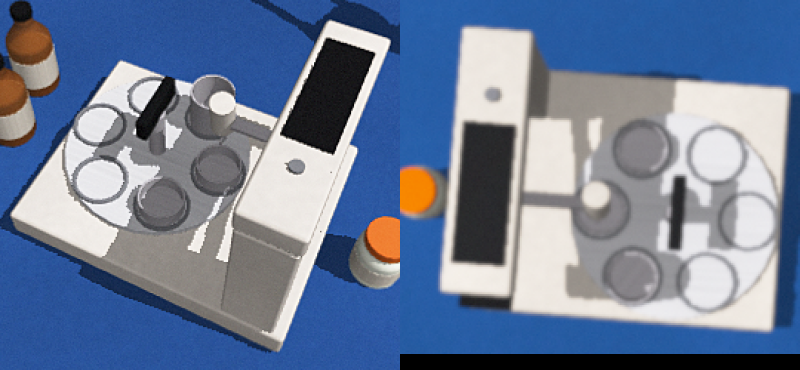

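Run:
```python
from h import *
import pickle
a,b=pickle.load(open('c0.pkl','rb'))
def rect(c,x0,x1,y0,y1,z,th=50):
    m=np.zeros(c['img'].shape[:2],np.uint8)
    m[y0:y1,x0:x1]=(c['img'][y0:y1,x0:x1].max(2)<th)*255
    cs,_=cv2.findContours(m,0,1);k=max(cs,key=cv2.contourArea)
    pts=np.array([onz(c,*p[0],z)[:2] for p in k],np.float32)
    r=cv2.minAreaRect(pts);print(z,len(k),r,cv2.boxPoints(r).round().tolist())
rect(b,332,352,222,272,180)
rect(b,215,262,289,305,224)
rect(a,300,340,198,248,165)
# tall things near pockets from scene depth
for u,v in [(345,215),(347,208),(372,207),(358,203),(365,215)]: print((u,v),depth(a,u,v).round())
```

```text
180 77 ((585.0868530273438, -54.26780700683594), (10.018896102905273, 77.72488403320312), 83.97868347167969) [[546.0, -55.0], [623.0, -63.0], [624.0, -53.0], [547.0, -45.0]]
224 55 ((488.41522216796875, 166.55291748046875), (51.71071243286133, 8.594549179077148), 84.06759643554688) [[481.0, 141.0], [490.0, 140.0], [495.0, 192.0], [487.0, 193.0]]
165 92 ((585.6622314453125, -54.88062286376953), (25.179468154907227, 108.5632553100586), 85.03612518310547) [[530.0, -63.0], [639.0, -72.0], [641.0, -47.0], [533.0, -38.0]]
(345, 215) [527. -22. 131.]
(347, 208) [501. -27. 123.]
(372, 207) [377.   1.  -3.]
(358, 203) [481.  -9. 124.]
(365, 215) [597.  36. 238.]
```

>>> apply_moves --pt "2 -5 3 0 0 0.03 0" --pt "4 -11 5 0 0 0.06 0" --pt "6 -17 7 0 0 0.1 0" --pt "8 -23 7 0 0 0.14 0" --pt "10 -29 7 0 0 0.18 0" --pt "12 -35 7 0 0 0.22 0" --pt "14 -41 7 0 0 0.22 0" --pt "16 -47 7 0 0 0.22 0" --pt "18 -53 7 0 0 0.22 0" --pt "20 -59 7 0 0 0.22 0" --grip_force 20

```text
clock: 1.35
position: [377.9, -34.5, 300.5]
ee_rot: [0.161, 3.137, 0.001]
ft_force: [1.4, -0.2, 0.5]
finger_gap: 1.002
grasp_force: 0.0
```

>>> apply_moves --pt "5 -0.3 0 0 0 0 0" --pt "10 -0.6 0 0 0 0 0" --pt "15 -0.8 0 0 0 0 0" --pt "20.3 -1 0 0 0 0 0" --pt "20.3 -1 0 0 0 0 0" --pt "20.3 -1 -3 0 0 0 0" --pt "20.3 -1 -6 0 0 0 0" --pt "20.3 -1 -9 0 0 0 0" --pt "20.3 -1 -12.2 0 0 0 0" --pt "20.3 -1 -12.2 0 0 0 0"

```text
clock: 2.6
position: [577.8, -42.1, 176.4]
ee_rot: [-0.16, -3.131, -0.002]
ft_force: [0.8, -0.7, -0.3]
finger_gap: 1.0
grasp_force: 0.0
```

Run:
```python
from h import *
print(ctrl.read_state())
a=cam('scene');w=cam('wrist')
cv2.imwrite('pics/g1.png',np.hstack([cv2.resize(a['img'][130:330,215:485],(400,296),interpolation=3),cv2.resize(w['img'],(400,296))]))
```

```text
{'clock': 2.6, 'q': array([-1.92783282e-01,  3.20358195e-01,  1.57819886e+00,  2.26719168e-05,
        1.24966911e+00, -1.66176681e+00]), 'qvel': array([ 0.00315185, -0.02384008, -0.07462643, -0.00056271,  0.0148188 ,
        0.00201396]), 'tau': array([-4.09599161e-02, -4.06887102e+01, -2.17977476e+01, -2.20997696e-02,
       -5.27309510e-02, -5.69103831e-04]), 'position': array([577.75588487, -42.06442575, 176.38884768]), 'ee_rot': array([-1.59535407e-01, -3.13096662e+00, -1.50366136e-03]), 'ft_force': array([ 0.84164649, -0.68998639, -0.3133471 ]), 'torque': array([-0.00206009,  0.00715585, -0.0191169 ]), 'grasp_force': 0.0, 'finger_gap': 1.0001572762946669}
```

View pics/g1.png

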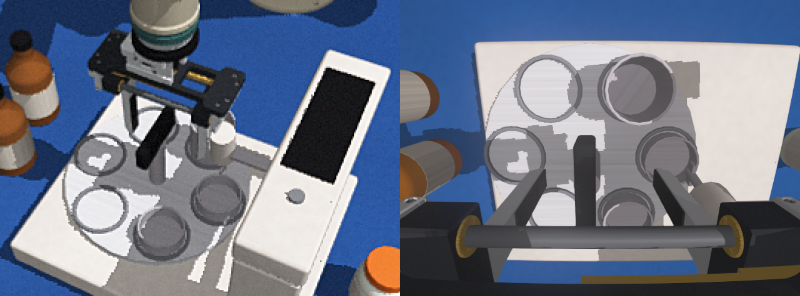

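The handle bar (crop right, ~(585,190)) sits between the fingers; the TCP is 7–12 mm off the measured axis, so I'll centre it and then close.

>>> apply_moves --pt "0.3 -0.6 0 0 0 0 0" --pt "0.7 -1.2 0 0 0 0 0" --pt "0.7 -1.2 0 0 0 0 0" --pt "0.7 -1.2 0 0 0 0 255" --pt "0.7 -1.2 0 0 0 0 255" --pt "0.7 -1.2 0 0 0 0 255" --pt "0.7 -1.2 0 0 0 0 255" --pt "0.7 -1.2 0 0 0 0 255" --pt "0.7 -1.2 0 0 0 0 255" --pt "0.7 -1.2 0 0 0 0 255" --grip_force 40

```text
clock: 3.95
position: [587.9, -54.5, 178.5]
ee_rot: [-0.16, -3.137, -0.0]
ft_force: [0.8, -0.9, -0.1]
finger_gap: 0.288
grasp_force: 0.0
```

>>> apply_moves --pt "-0.2 0 0 0 0 0 255" --pt "-0.2 0 0 0 0 0 255" --pt "-0.2 0 0 0 0 0 255" --pt "-0.2 0 0 0 0 0 255" --pt "-0.2 0 0 0 0 0 255" --pt "-0.2 0 0 0 0 0 255" --pt "-0.2 0 0 0 0 0 255" --pt "-0.2 0 0 0 0 0 255" --pt "-0.2 0 0 0 0 0 255" --pt "-0.2 0 0 0 0 0 255"

```text
clock: 5.2
position: [585.6, -54.6, 178.5]
ee_rot: [-0.16, -3.137, -0.0]
ft_force: [-2.9, 0.0, 1.0]
finger_gap: 0.166
grasp_force: 40.0
```

>>> apply_moves --pt "0 0 0 0 0 -0.03 255" --pt "0 0 0 0 0 -0.07 255" --pt "0 0 0 0 0 -0.12 255" --pt "0 0 0 0 0 -0.18 255" --pt "0 0 0 0 0 -0.24 255" --pt "0 0 0 0 0 -0.3 255" --pt "0 0 0 0 0 -0.36 255" --pt "0 0 0 0 0 -0.42 255" --pt "0 0 0 0 0 -0.48 255" --pt "0 0 0 0 0 -0.54 255"

```text
clock: 6.45
position: [585.6, -54.7, 178.5]
ee_rot: [-0.995, -2.979, 0.001]
ft_force: [-2.2, -0.4, 1.3]
finger_gap: 0.169
grasp_force: 40.0
```

>>> apply_moves --pt "0 0 0 0 0 -0.06 255" --pt "0 0 0 0 0 -0.12 255" --pt "0 0 0 0 0 -0.18 255" --pt "0 0 0 0 0 -0.24 255" --pt "0 0 0 0 0 -0.3 255" --pt "0 0 0 0 0 -0.36 255" --pt "0 0 0 0 0 -0.42 255" --pt "0 0 0 0 0 -0.47 255" --pt "0 0 0 0 0 -0.5 255" --pt "0 0 0 0 0 -0.505 255"

```text
clock: 7.7
position: [585.5, -54.8, 178.5]
ee_rot: [-1.705, -2.638, 0.001]
ft_force: [-4.6, -1.8, 2.5]
finger_gap: 0.167
grasp_force: 40.0
```

Run:
```python
from h import *
s=ctrl.read_state();print(s['ee_rot'],s['torque'],s['ft_force'])
a=cam('scene');w=cam('wrist')
cv2.imwrite('pics/g2.png',np.hstack([cv2.resize(a['img'][130:330,215:485],(400,296),interpolation=3),cv2.resize(w['img'],(400,296))]))
```

```text
[-1.70463690e+00 -2.63829050e+00  1.25824245e-03] [-0.21158725  0.71009339 -0.07124043] [-4.59686941 -1.83971356  2.46817057]
```

View pics/g2.png

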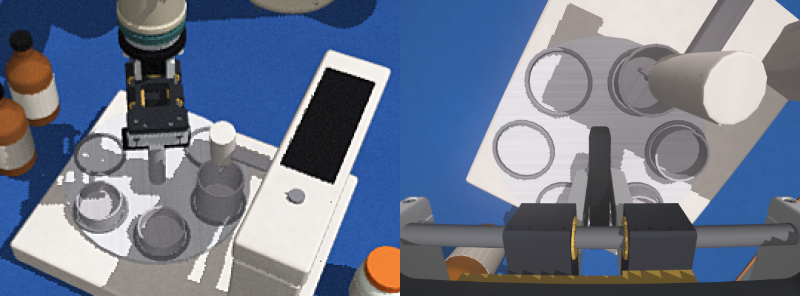

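The tall cup (crop left, ~(220,190)) has moved to the pocket under the head, and the dishes are still standing. Next I'll release and rise.

>>> apply_moves --pt "0 0 0 0 0 0 150" --pt "0 0 0 0 0 0 150" --pt "0 0 0 0 0 0 150" --pt "0 0 0 0 0 0 150" --pt "0 0 0 0 0 0 150" --pt "0 0 2 0 0 0 150" --pt "0 0 5 0 0 0 150" --pt "0 0 9 0 0 0 150" --pt "0 0 13 0 0 0 150" --pt "0 0 13 0 0 0 150"

```text
clock: 9.05
position: [587.6, -54.9, 312.1]
ee_rot: [1.7, 2.633, 0.004]
ft_force: [0.2, -0.9, -0.1]
finger_gap: 0.414
grasp_force: 0.0
```

>>> apply_moves --pt "-2 0 1 0 0 0.08 255" --pt "-5 0 2 0 0 0.2 255" --pt "-9 0 3 0 0 0.33 255" --pt "-13 1 3 0 0 0.47 255" --pt "-17 3 3 0 0 0.61 255" --pt "-20 6 3 0 0 0.75 255" --pt "-22 10 3 0 0 0.89 255" --pt "-22 14 3 0 0 1.0 255" --pt "-22 18 3 0 0 1.045 255" --pt "-22 21 3 0 0 1.045 255"

```text
clock: 10.3
position: [365.0, 156.8, 337.3]
ee_rot: [-0.158, -3.136, 0.0]
ft_force: [0.7, 0.3, 0.4]
finger_gap: 0.003
grasp_force: 0.0
```

Run:
```python
from h import *
s=ctrl.read_state();print(s['position'],s['ee_rot'],s['q'].round(2),s['finger_gap'])
b=cam('top')
import pickle;pickle.dump(b,open('c1.pkl','wb'))
m=np.zeros((480,640),np.uint8);m[220:275,310:375]=(b['img'][220:275,310:375].max(2)<50)*255
cs,_=cv2.findContours(m,0,1);k=max(cs,key=cv2.contourArea)
r=cv2.minAreaRect(np.array([onz(b,*p[0],180)[:2] for p in k],np.float32));print(r)
cv2.imwrite('pics/t2.png',cv2.resize(b['img'][130:325,190:410],(660,585),interpolation=3))
```

```text
[365.01047527 156.77883381 337.30349358] [-1.57758133e-01 -3.13601452e+00  2.73696624e-04] [ 0.23 -0.05  1.62  0.    1.57 -1.24] 0.0025827453763901283
((584.5040893554688, -54.560672760009766), (8.614949226379395, 80.49958801269531), 25.06458282470703)
```

View pics/t2.png

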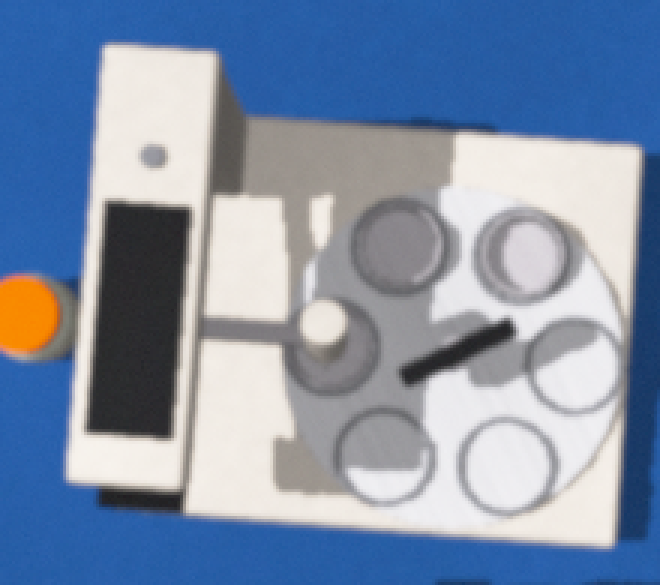

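The handle has turned by about 59°, the tall cup is under the head (~(330,345)) and both dishes are in pockets (~(400,245) and (525,250)). Next I'll tilt and come to the paddle.

>>> apply_moves --pt "0 0.3 -1 -0.01 -0.1 0 255" --pt "0 0.6 -2 -0.02 -0.23 0 255" --pt "1 1 -3 -0.036 -0.36 0 255" --pt "2 1.1 -4 -0.05 -0.5 0 255" --pt "4 1.1 -5 -0.064 -0.63 0 255" --pt "6 1.1 -6 -0.07 -0.697 0 255" --pt "8 1.1 -6.7 -0.07 -0.697 0 255" --pt "10 1.1 -6.7 -0.07 -0.697 0 255" --pt "10 1.1 -6.7 -0.07 -0.697 0 255" --pt "10 1.1 -6.7 -0.07 -0.697 0 255"

```text
clock: 11.6
position: [465.9, 166.0, 271.5]
ee_rot: [0.125, 2.439, -0.044]
ft_force: [0.3, -0.5, -0.2]
finger_gap: 0.006
grasp_force: 0.0
```

Run:
```python
from h import *
from scipy.spatial.transform import Rotation as R
s=ctrl.read_state();r=R.from_rotvec(s['ee_rot']).as_matrix();print(s['position'],r.round(3),s['position']+25*r[:,2],s['q'].round(2),s['ft_force'])
b=cam('wrist')
cv2.imwrite('pics/w3.png',b['img'])
```

```text
[465.85605326 165.9873505  271.48646559] [[-0.761  0.102  0.641]
 [ 0.079  0.995 -0.065]
 [-0.644  0.001 -0.765]] [481.88165863 164.35983254 252.36759643] [ 0.45 -0.12  2.07 -0.59  0.66 -0.64] [ 0.26717822 -0.45425303 -0.1727231 ]
```

View pics/w3.png

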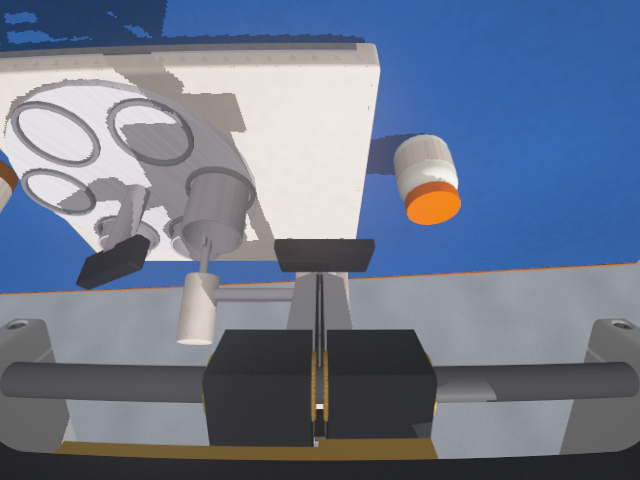

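Run:
```python
from h import *
w=cam('wrist')
print(ray(w,320,240))
for u in (295,345):
  for v in range(236,330,6): print((u,v),depth(w,u,v).round(),end=' ')
  print()
for u in (272,277,282,368,373,378): print(u,depth(w,u,255).round())
```

```text
(array([307.15553191, 181.71590971, 338.90813602]), array([ 0.82283662, -0.08113973, -0.56247784]))
(295, 236) [710. 107.  54.] (295, 242) [479. 150. 222.] (295, 248) [480. 150. 226.] (295, 254) [487. 149. 225.] (295, 260) [497. 147. 223.] (295, 266) [508. 145. 221.] (295, 272) [912.  72.  -2.] (295, 278) [718. 108. 117.] (295, 284) [463. 154. 258.] (295, 290) [457. 155. 264.] (295, 296) [452. 156. 270.] (295, 302) [449. 157. 274.] (295, 308) [445. 157. 279.] (295, 314) [442. 158. 283.] (295, 320) [439. 159. 286.] (295, 326) [436. 159. 290.] 
(345, 236) [718. 177.  54.] (345, 242) [481. 179. 222.] (345, 248) [482. 179. 226.] (345, 254) [489. 179. 226.] (345, 260) [500. 179. 224.] (345, 266) [511. 178. 221.] (345, 272) [722. 174. 109.] (345, 278) [720. 174. 119.] (345, 284) [722. 173. 127.] (345, 290) [459. 179. 264.] (345, 296) [455. 179. 270.] (345, 302) [451. 178. 274.] (345, 308) [448. 178. 278.] (345, 314) [444. 178. 283.] (345, 320) [440. 178. 287.] (345, 326) [438. 178. 290.] 
272 [757.  63.  54.]
277 [488. 137. 225.]
282 [487. 141. 225.]
368 [492. 193. 225.]
373 [862. 224.  -1.]
378 [864. 233.  -1.]
```

Paddle front edge is at x≈481, centre y≈165, top z≈225, which agrees with the first measurement. The fingers line up with its middle, so I'll press.

>>> apply_moves --pt "1 0 -0.5 0 0 0 255" --pt "1.7 0 -1 0 0 0 255" --pt "1.7 0 -1.7 0 0 0 255" --pt "1.7 0 -2.4 0 0 0 255" --pt "1.6 0 -3.1 0 0 0 255" --pt "1.6 0 -3.8 0 0 0 255" --pt "1.5 0 -4.5 0 0 0 255" --pt "1.5 0 -5.2 0 0 0 255" --pt "1.4 0 -5.8 0 0 0 255" --pt "1.4 0 -6.2 0 0 0 255"

```text
clock: 12.95
position: [480.0, 166.5, 209.2]
ee_rot: [0.124, 2.438, -0.044]
ft_force: [-1.6, 0.0, 1.6]
finger_gap: 0.008
grasp_force: 1.0
```

>>> apply_moves --pt "0 0 -0.5 0 0 0 255" --pt "-0.1 0 -1 0 0 0 255" --pt "-0.1 0 -1.4 0 0 0 255" --pt "-0.1 0 -1.8 0 0 0 255" --pt "-0.2 0 -2.2 0 0 0 255" --pt "-0.2 0 -2.5 0 0 0 255" --pt "-0.2 0 -2.8 0 0 0 255" --pt "-0.2 0 -3.1 0 0 0 255" --pt "-0.2 0 -3.3 0 0 0 255" --pt "-0.2 0 -3.3 0 0 0 255"

```text
clock: 14.2
position: [478.1, 166.4, 176.6]
ee_rot: [0.124, 2.438, -0.044]
ft_force: [0.4, -0.6, 1.4]
finger_gap: 0.006
grasp_force: 1.2
```

>>> apply_moves --pt "0 0 -0.1 0 0 0 255" --pt "0 0 -0.2 0 0 0 255" --pt "0 0 -0.2 0 0 0 255" --pt "0 0 0.3 0 0 0 255" --pt "-0.5 0 1 0 0 0 255" --pt "-1.5 0 2 0 0 0 255" --pt "-4 0 3 0 0 0 255" --pt "-7 0 4 0 0 0 255" --pt "-10 0 6 0 0 0 255" --pt "-10 0 6 0 0 0 255"

```text
clock: 15.45
position: [376.2, 166.7, 237.2]
ee_rot: [0.123, 2.438, -0.041]
ft_force: [0.5, 0.1, 0.5]
finger_gap: 0.003
grasp_force: 0.0
```

Run:
```python
from h import *
a=cam('scene');w=cam('wrist');print(ctrl.read_state()['ft_force'])
for v in range(190,290,8): print(v,[depth(w,u,v).round().tolist() for u in (300,345)])
cv2.imwrite('pics/g4.png',np.hstack([cv2.resize(a['img'][130:330,215:485],(400,296),interpolation=3),cv2.resize(w['img'],(400,296))]))
```

```text
[-0.20697255 -0.42354965  0.00927926]
190 [[490.0, 135.0, 54.0], [495.0, 182.0, 55.0]]
198 [[503.0, 133.0, 54.0], [509.0, 181.0, 53.0]]
206 [[515.0, 132.0, 55.0], [522.0, 181.0, 53.0]]
214 [[529.0, 130.0, 55.0], [535.0, 180.0, 54.0]]
222 [[545.0, 127.0, 54.0], [550.0, 180.0, 55.0]]
230 [[561.0, 125.0, 54.0], [567.0, 179.0, 54.0]]
238 [[578.0, 123.0, 54.0], [583.0, 178.0, 54.0]]
246 [[596.0, 120.0, 54.0], [602.0, 178.0, 54.0]]
254 [[616.0, 117.0, 54.0], [622.0, 177.0, 54.0]]
262 [[473.0, 141.0, 152.0], [476.0, 178.0, 152.0]]
270 [[480.0, 140.0, 155.0], [483.0, 178.0, 156.0]]
278 [[378.0, 156.0, 218.0], [495.0, 177.0, 157.0]]
286 [[372.0, 157.0, 226.0], [509.0, 177.0, 158.0]]
```

View pics/g4.png

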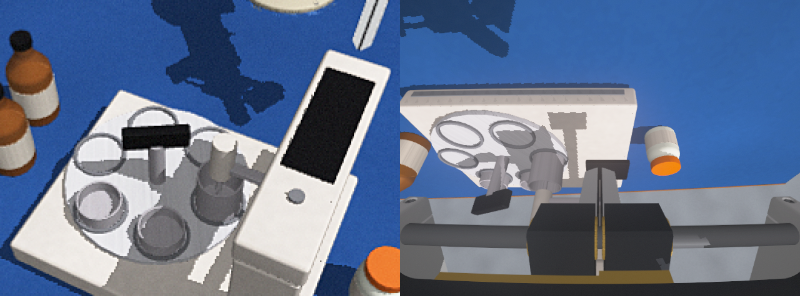

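The paddle stays down at z≈157, the head is lowered into the cup (crop left, ~(220,175)), and the dishes and cup are in their pockets. The robot is clear, so I'm handing in.

```bash
python3 -c "
from rig import ctrl
print(ctrl.finish_job())"
```

```text
the job is handed in; nothing more can be done
None
```

The turret is turned one position with the tall cup under the head, the lever is latched down with the stirrer lowered in the cup, and the job is handed in.

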